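Fetch a sunken vial with sprung tongs and stand it on the balance

ROBOT

A 7-joint arm with a two-finger parallel gripper is mounted at the origin on the work surface. World frame = base frame: x ahead of the robot, y to its left, z up, the work surface at z = 0. Lengths are in m, angles in rad, forces in N, time in s.
With the tool pointing down it reaches from about 0.425 to 0.95 m from the base axis. Payload 4.7 kg.
Tool frame: the origin (TCP) lies midway between the tips of the shut fingers; the grasp point (between the pads) lies 19 mm behind it; z points along the fingers, x is the direction in which the jaws open and shut, and the axes are right-handed (so a half turn about z gives the same grasp; the last joint's range is limited). The gripper opens to 87 mm and grips with 3 to 60 N. Pads are 19 mm wide; open, the fingers measure 117 mm over their backs; the gripper's body (75 mm by 190 mm) begins 51 mm behind the grasp point.
Start: joints at [1.127, 0.469, -0.049, 1.532, 0.024, 1.141, -0.082], TCP at [0.272, -0.618, 0.223] pointing down, gripper open.
Joint ranges: [-2.59, 2.59], [-0.33, 1.99], [-1.39, 1.29], [0.1, 2.45], [-1.04, 4.18], [0.21, 1.99], [-2.66, 2.66]. Speed limits (rad/s): [2.57, 2.57, 3.14, 3.14, 3.14, 3.14, 3.14].

INTERFACE

Orientations are given as [roll, pitch, yaw] about the fixed x, y, z axes, in that order (R = Rz(yaw) Ry(pitch) Rx(roll)).
In Python, from station import manip gives the robot as it stands.
- The arm moves only by the tool send_rows, never from a script. Its argument "series" is a list of rows, each a list of 3 entries, a list of its own where there are three numbers: the turn, a rotation vector about the tool's x, y, z in rad, then the shift along the tool's x, y, z in mm, then the opening, from 0 (shut) to 1 (fully open). A call has 1 to 20 rows; each row shifts and turns the commanded pose from where the row before left it, along the tool's axes as they then stand; what a row does not reach is not made up. A row lasts 1/12 s, in which the tool goes at most 41.7 mm and 7.16 degrees, less where a joint would pass 70% of its speed; a pose out of reach is approached as far as the arm can. A call is refused whole if a number of a shift passes 41.7 or a number of a turn 0.125, either way. A call with a gripper value outside its range is refused whole. The fingers move at their own pace and stop on an object; "squeeze" is the grip in N (left out, the last holds). Time passes only in rows, so rows that do not move let the fingers close. It gives the time, the measured TCP pose, the force and the opening at its end, in the units of the state.
- manip.get_obs(): the state, without advancing time (a new reading comes with each control period).
- manip.camera(name): name is "scene" or "top"; returns a dict with "pixels" (480x640x3 uint8, red, green, blue), "range_z" (480x640 float32, m along the optical axis (not along the pixel's ray), 0 where there is no reading), "intrinsics" (3x3 intrinsics, pixels), "cam_to_world" (4x4, takes a point from camera to world coordinates). Camera axes: x right, y up, looking along -z (the intrinsics and any distortion apply to the point x, -y, -z); pixel columns grow to the right and rows downward; lengths in m; the calibration is good to about 2 mm. A picture is of the moment at which its call begins.
- manip.close_job(): hands the job in, once; it reports no verdict.
Trained networks look in a picture, given as the dict that the camera call returned (one of the last four; its "shot" number tells which), for a name from the list of things; names that differ only in an ending like _2 or _b are one class to them, and where a whole thing is asked for, a point or a joint stands for the part that bears it (a point fixed in the world has none). Each returns a list of dicts, best first, with "confidence" (0 to 1); they miss things now and then, are a little off and sometimes report something else, mostly with a low value. They report only what shows in the picture. A call takes as long as a camera call. They do not tell look-alikes from the thing itself.
- manip.masks_of(picture, query): "mask" (480x640 bool, what is visible of it) and "position" ([column, row] in pixels, amid what is visible of it).
The state is a dict: "time": time; "joint_pos": joint angles; "qvel": joint speeds; "joint_efforts": joint torques, N m; "eef_pos": TCP position; "tool_rot": TCP orientation; "contact_force": force on the tool from outside, world axes, zero at the start; "torque": the same for the moment, N m; "grip_width": opening from 0.0 (shut) to 1.0 (fully open).
Only numpy, scipy, OpenCV 4.12 (cv2) and the standard library are available. Lean on these libraries where they do the work, as an engineer would, in place of code of your own. Each camera call takes 0.05 s, during which the arm holds its last target.

TASK

The short vial has sunk out of reach in one pocket of the sample carrier. Take the sprung tongs from their stand, squeeze them onto the vial and lift it out, stand it upright on the balance's round pan without dropping it or touching it with the gripper's own fingers, then put the tongs back upright in their stand. Leave the tall tubes and the bottles where they are.

Things in the scene. Friction and masses are not known exactly. Their poses are not given: they have to be found in the camera images.
- tongs: Loose sprung tongs, 150 mm tall, 0.12 kg, upright in their stand, legs down. Origin: midway between the leg tips, at tip level; z up, y along the line on which the legs close. Two steel blades, each 4 mm thick (y), 18 mm wide (x), reach from the tips 100 mm up; at rest 34 mm apart inside, 42 mm over both. Black ribbed grips above them, 98 to 148 mm above the tips; a steel head between the grips.
- tongs_grip (a point): Point on the tongs' axis midway between the black grips, 123 mm above the leg tips, where they are pinched along y: flat outer faces 52 mm apart at rest, 22 mm wide (x). Axes as tongs. Squeezing under 6 N leaves the legs open and is enough to carry the tongs; about 9 N closes them onto the vial; 20 to 30 N holds it firmly. Let go and the spring reopens them.
- leg_l (a joint): How far each leg has closed (m); both slide straight along y by equal amounts. 0: at rest against a stop, 34 mm between the blades, 52 mm over the grips. 0.006: on the vial, 22 mm and 40 mm. 0.009: fully shut. The spring pushes each leg out with 6 N at rest, 8.4 N on the vial.
- stand: Fixed grey open-topped box that holds the tongs: inside 54 mm along y and 30 mm along x, walls 5 mm thick, top rim 70 mm above the table, inner floor 5 mm above the table, on a base plate 90 x 100 mm, 5 mm thick. Origin: centre of its underside. The tongs stand in it with their y along the stand's y.
- carrier: Fixed aluminium sample carrier, 126 mm (x) by 64 mm (y), 115 mm high. Three equal vertical pockets in a row along its x, centred 40 mm apart at x = -40, 0 and +40 mm, each 34 mm (x) by 52 mm (y), floor 10 mm above the table, so 105 mm deep; walls 6 mm. Origin: centre of its underside.
- vial: Loose short capped vial, amber with a white cap, 22 mm across and 60 mm tall, about 50 g, standing near the middle of the floor of one of the carrier's pockets (which one varies), its flat top 45 mm below the mouth. Origin: centre of its underside; z up through the cap.
- balance: Fixed white bench balance, 240 mm (x) by 190 mm (y), housing top 55 mm above the table, blank display at its -x end. Origin: centre of its underside.
- pan (a point): Centre of the top face of the balance's round steel pan, 110 mm across, rigid, 68 mm above the table. z up.
- tube_a: Tall white-capped clear tube, 29 mm across the cap, 128 mm tall, loose in one of the other pockets, its cap 23 mm above the carrier's top; leave it. Origin: centre of its underside.
- tube_b: A second tall tube like tube_a, in the remaining pocket; leave it.
- bottle_a: Small white-capped glass bottle, 42 mm across, 75 mm tall, on the table, 70 to 100 mm from the tongs' stand on its -x side; leave it. Origin: centre of its underside.
- bottle_b: A like bottle, 105 to 130 mm from the stand on its +x side; leave it.
- bottle_c: A like bottle, behind the carrier; leave it.
Mind the look-alikes: they are no part of the job. Of the things that look like the tongs, the largest one is meant. Leave any green look-alike of the stand alone.

How it is judged:
On the way, in this order (a step that is already met when the one before it is completed fails the run):
1. the vial, gripped by the tongs and not by the fingers, has been lifted clear of the carrier (height (world z) of vial above 0.12 m and contact force between vial and tongs above 0.5 N and contact force between vial and the fingers below 0.1 N), for 0.2 s.
2. the vial stands upright on the pan and the tongs have let it go (horizontal distance between vial and pan below 0.044 m and z of vial in the frame of pan between -0.005 and 0.005 m and angle between vial's own z axis and vertical below 0.12 rad and contact force between vial and tongs below 0.05 N and linear speed of vial below 0.03 m/s), for 0.2 s.
At the end, for the whole second after the job is handed in: Vial at rest on the pan: upright within 0.12 rad, underside within 5 mm of the pan's top, axis within 44 mm of its centre, released. Tongs at rest in their stand: tips within 15 mm of its centre and at most 12 mm above its underside, upright within 0.15 rad (horizontal distance between vial and pan below 0.044 m and z of vial in the frame of pan between -0.005 and 0.005 m and angle between vial's own z axis and vertical below 0.12 rad and linear speed of each of vial, tongs below 0.02 m/s and horizontal distance between tongs and stand below 0.015 m and z of tongs in the frame of stand below 0.012 m and angle between tongs's own z axis and vertical below 0.15 rad); the robot touches nothing.
It fails at once if the gripper's fingers or arm touch the vial (contact force between vial and the fingers above 0.3 N or contact force between vial and the arm above 0.3 N).
It fails at once if the vial is dropped (falls faster than 0.5 m/s out of the tongs) (contact force between vial and tongs below 0.02 N and linear speed of vial above 0.5 m/s).
It fails at once if a tall tube or a bottle is moved more than 30 mm (distance of any of tube_a, tube_b, bottle_a, bottle_b, bottle_c from where it was at the start of the episode above 0.03 m).
It also fails if it takes over 70 s, if anything falls off the work surface, if the arm or the gripper's body presses on something with over 40 N, if the wrist force passes 120 N, or if a joint passes its speed limit or range.

## Working session

There is one attempt and no reset: what is moved stays moved. The work goes in short steps, Python scripts to look and compute and a tool call to move; the robot and the scene stay as the last step left them, time stands still between calls to the robot, and variables do not carry over. Pictures are saved under pics/ and viewed, and the job is handed in when it is done.

Besides the shell and the picture viewer there is one more tool, called after "Request:" as a command line: name --argument value ..., lists and objects as JSON in quotes. send_rows: Moves the arm, as the interface text tells. Its arguments: {"type":"object","properties":{"series":{"type":"array"},"squeeze":{"type":"number"}},"required":["series"]}

```bash
mkdir -p pics; ls; cat > h.py <<'E'
import numpy as np, cv2, pickle
from station import manip
def shot(n,tag):
    p=manip.camera(n); cv2.imwrite(f'pics/{tag}.png',p['pixels'][:,:,::-1]); np.savez(f'{tag}.npz',**{k:p[k] for k in('pixels','range_z','intrinsics','cam_to_world')}); return p
def world(p,mask=None):
    K=p['intrinsics'];z=p['range_z'];v,u=np.mgrid[0:480,0:640]
    P=np.stack([(u-K[0,2])*z/K[0,0],-(v-K[1,2])*z/K[1,1],-z,np.ones_like(z)],-1)
    W=P@np.asarray(p['cam_to_world']).T
    W=W[...,:3].copy(); W[z<=0]=np.nan
    return W
E
python3 - <<'E'
from h import *
print(manip.get_obs())
for n in('scene','top'):
    p=shot(n,n+'0'); print(n,p['intrinsics'],p['cam_to_world'],[k for k in p])
    W=world(p)
    for q in['tongs','stand','carrier','vial','balance','tube_a','bottle_a']:
        for d in manip.masks_of(p,q):
            m=d['mask']; print(q,round(d['confidence'],2),np.round(d['position']),m.sum(),np.round(np.nanmedian(W[m],0),3),np.round(np.nanpercentile(W[m],2,axis=0),3),np.round(np.nanpercentile(W[m],98,axis=0),3))
E
```

```text
pics
{'time': 0.0, 'joint_pos': array([ 1.12708008,  0.46949223, -0.04863216,  1.53366312,  0.02413305,
        1.1409654 , -0.08230698]), 'qvel': array([ 0.00140628,  0.00105075,  0.00078817,  0.0003189 , -0.00015346,
        0.00188977, -0.00048447]), 'joint_efforts': array([ 8.96596466e-04, -5.07975554e+01, -8.06442113e-02, -2.36153394e+01,
       -6.13464089e-02,  3.79200198e-02,  1.79999720e-04]), 'eef_pos': array([ 0.27182985, -0.61721533,  0.22147834]), 'tool_rot': array([ 3.14151096e+00,  1.93931209e-03, -1.15590917e+00]), 'contact_force': array([-0.30366332,  0.13442054, -0.13612721]), 'torque': array([-0.03000671, -0.0292514 ,  0.00846697]), 'grip_width': 0.9991142844434114}
scene [[517.60837629   0.         318.70396135]
 [  0.         517.60837629 240.25609869]
 [  0.           0.           1.        ]] [[-0.87593245 -0.40085742  0.2684319   0.87753789]
 [ 0.48235986 -0.71796699  0.50184894  0.54392395]
 [-0.00844463  0.56906654  0.82224811  0.92467016]
 [ 0.          0.          0.          1.        ]] ['pixels', 'range_z', 'intrinsics', 'cam_to_world', 'shot']
tongs 0.
[... 2161 characters left out ...]
] [ 0.525 -0.046  0.007] [0.652 0.035 0.118]
vial 0.52 [347. 240.] 1925 [ 0.594 -0.003  0.091] [ 0.525 -0.047  0.001] [0.652 0.036 0.119]
vial 0.3 [349. 218.] 237 [0.626 0.002 0.136] [ 0.616 -0.013  0.064] [0.642 0.014 0.141]
balance 0.97 [478. 250.] 10731 [ 0.575 -0.273  0.056] [ 0.463 -0.376  0.017] [ 0.697 -0.18   0.07 ]
tube_a 0.6 [360. 254.] 230 [ 0.55  -0.016  0.137] [ 0.539 -0.032  0.044] [ 0.565 -0.006  0.141]
bottle_a 0.88 [210. 286.] 354 [0.503 0.289 0.072] [0.487 0.277 0.02 ] [0.52  0.309 0.078]
bottle_a 0.72 [218. 193.] 411 [0.701 0.269 0.057] [0.688 0.254 0.006] [0.722 0.29  0.078]
bottle_a 0.68 [372. 178.] 400 [ 0.734 -0.055  0.057] [ 0.722 -0.076  0.003] [ 0.756 -0.038  0.078]
```

View pics/scene0.png

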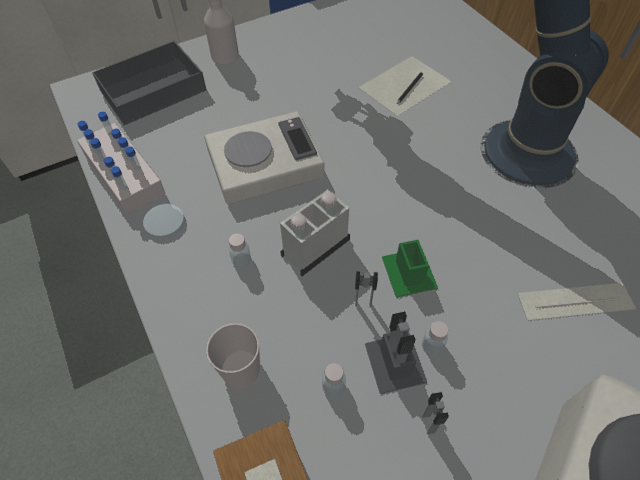

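View pics/top0.png

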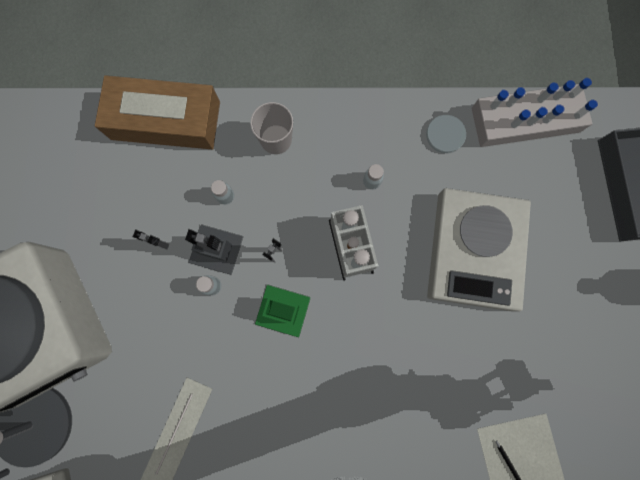

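The vial is the recessed cap in the middle pocket, at about (352,241) in the top view; the tube caps are at (350,217) and (362,257). Three things could be taken for the tongs in the scene view: (399,338), (367,282) and (436,414). The one at (399,338) is the largest and stands in the grey stand, so I choose that. The green stand at (408,267) is a look-alike. Next I'll check a close crop and measure.

```bash
python3 - <<'E'
from h import *
ims=[]
for n,c in(('scene0',(330,290,130,120)),('top0',(120,200,130,120))):
    p=dict(np.load(n+'.npz')); W=world(p); x,y,w,h=c
    a=p['pixels'][y:y+h,x:x+w,::-1]; ims.append(cv2.resize(a,None,fx=3,fy=3,interpolation=cv2.INTER_CUBIC))
    def rect(sel,l):
        pts=W[sel]; r=cv2.minAreaRect(pts[:,:2].astype(np.float32)); print(n,l,len(pts),'c',np.round(r[0],4),'s',np.round(r[1],4),'a',round(r[2],1),'med',np.round(np.median(pts,0),4))
    def box(x0,x1,y0,y1,z0,z1): return (W[...,0]>x0)&(W[...,0]<x1)&(W[...,1]>y0)&(W[...,1]<y1)&(W[...,2]>z0)&(W[...,2]<z1)
    rect(box(.5,.7,-.08,.06,.111,.120),'carrier top')
    rect(box(.53,.66,.24,.36,.140,.17),'tongs top')
    rect(box(.54,.65,.24,.35,.064,.076),'stand rim')
    rect(box(.53,.66,.24,.36,.003,.008),'stand base')
    rect(box(.5,.7,-.08,.06,.125,.15),'tubes')
    rect(box(.57,.62,-.03,.03,.05,.085),'vial top')
    s=box(.4,.75,-.4,-.15,.064,.074); rect(s,'pan'); print(cv2.minEnclosingCircle(W[s][:,:2].astype(np.float32)))
    rect(box(.4,.75,-.45,-.12,.048,.060),'bal')
    rect(box(-.2,.8,.45,.9,.06,.6),'white thing'); s=box(-.2,.8,.45,.9,.06,.6); print(np.percentile(W[s],[1,99],axis=0))
cv2.imwrite('pics/crop.png',np.hstack(ims))
E
```

```text
scene0 carrier top 695 c [ 0.5918 -0.0066] s [0.1293 0.0667] a 13.4 med [0.5975 0.0031 0.1146]
scene0 tongs top 385 c [0.5888 0.2894] s [0.0543 0.0231] a 74.4 med [0.5904 0.2919 0.1525]
scene0 stand rim 299 c [0.587  0.2917] s [0.0656 0.0409] a 74.9 med [0.5973 0.3083 0.0698]
scene0 stand base 1183 c [0.5945 0.2998] s [0.1195 0.1285] a 89.9 med [0.6088 0.3127 0.0052]
scene0 tubes 383 c [ 0.5935 -0.0073] s [0.1093 0.03  ] a 14.6 med [ 0.6179 -0.0054  0.1362]
scene0 vial top 229 c [5.934e-01 5.000e-04] s [0.0429 0.0575] a 3.3 med [0.5849 0.0229 0.0697]
scene0 pan 1397 c [ 0.5732 -0.2791] s [0.1255 0.1976] a 78.8 med [ 0.6137 -0.2808  0.0673]
((0.5662747621536255, -0.27875566482543945), 0.10579878836870193)
scene0 bal 3940 c [ 0.5818 -0.2805] s [0.1944 0.2403] a 81.3 med [ 0.5878 -0.2484  0.0544]
scene0 white thing 7819 c [0.4304 0.5682] s [0.1807 0.0748] a 29.8 med [0.4455 0.5644 0.1602]
[[0.35310292 0.50431167 0.06569204]
 [0.51858913 0.62068794 0.19948672]]
top0 carrier top 738 c [ 0.5909 -0.0076] s [0.1264 0.0643] a 13.2 med [ 0.5884 -0.0083  0.1151]
top0 tongs top 264 c [0.5872 0.2886] s [0.0534 0.022 ] a 74.2 med [0.5867 0.2873 0.1529]
top0 stand rim 196 c [0.5856 0.2912] s [0.0654 0.0403] a 73.6 med [0.576  0.2795 0.0703]
top0 stand base 1000 c [0.596  0.2997] s [0.1192 0.1276] a 89.5 med [0.5735 0.2869 0.0053]
top0 tubes 385 c [ 0.5918 -0.009 ] s [0.1108 0.0291] a 14.3 med [ 0.5667 -0.0094  0.1371]
top0 vial top 188 c [ 0.5998 -0.0018] s [0.0428 0.0599] a 16.9 med [ 0.5964 -0.0061  0.0687]
top0 pan 2434 c [ 0.5705 -0.2781] s [0.1248 0.1999] a 83.0 med [ 0.6089 -0.284   0.0678]
((0.563218891620636, -0.2776505947113037), 0.10798069089651108)
top0 bal 6371 c [ 0.5812 -0.2816] s [0.1904 0.2403] a 81.4 med [ 0.5711 -0.271   0.055 ]
top0 white thing 12385 c [0.3665 0.5872] s [0.1773 0.426 ] a 85.7 med [0.4196 0.579  0.1584]
[[0.23939995 0.50059651 0.06333522]
 [0.5730442  0.65120999 0.20002927]]
```

View pics/crop.png

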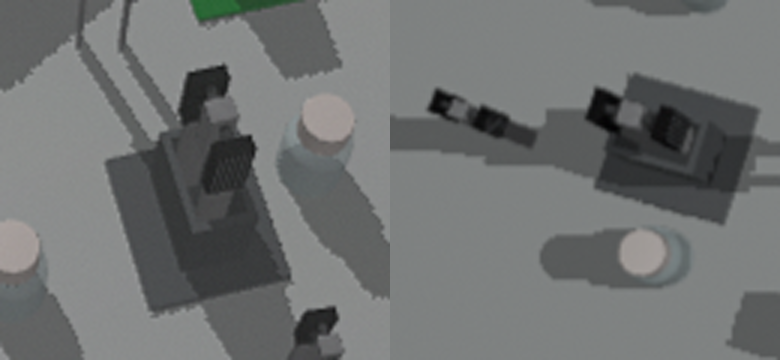

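The crop confirms it: large tongs with 52 mm black grips in the grey stand, at (0.588, 0.289), with the jaw line at 74.3°. Now I'll fit the pan and vial and set up a move helper.

```bash
cat >> h.py <<'E'
def todo(x,y,z,yawdeg):
    from scipy.spatial.transform import Rotation as R
    o=manip.get_obs(); r=R.from_euler('xyz',o['tool_rot']); t=R.from_euler('xyz',[np.pi,0,np.radians(yawdeg)])
    d=(np.array([x,y,z])-o['eef_pos'])*1000
    print('t',round(o['time'],2),'pos',np.round(o['eef_pos'],4),'rot',np.round(np.degrees(o['tool_rot']),2),'grip',round(o['grip_width'],3),'F',np.round(o['contact_force'],2),'q',np.round(o['joint_pos'],2))
    print(' shift tool mm (now axes)',np.round(r.inv().apply(d),1),' turn',np.round((r.inv()*t).as_rotvec(),4),' shift in target axes',np.round(t.inv().apply(d),1))
E
python3 - <<'E'
from h import *
from scipy.optimize import least_squares
for n in('scene0','top0'):
    p=dict(np.load(n+'.npz')); W=world(p); s=(W[...,0]>.535)&(W[...,0]<.72)&(W[...,1]>-.36)&(W[...,1]<-.2)&(W[...,2]>.064)&(W[...,2]<.072)
    print(n,cv2.minEnclosingCircle(W[s][:,:2].astype(np.float32)),np.mean(W[s],0),s.sum())
    s=(abs(W[...,0]-.591)<.02)&(abs(W[...,1]+.007)<.027)&(W[...,2]>.064)&(W[...,2]<.075)
    q=W[s]; d=q[:,:2]-[.591,-.007]; a=np.radians(13.3); l=np.c_[d@[np.cos(a),np.sin(a)],d@[-np.sin(a),np.cos(a)]]
    k=(abs(l[:,0])<.0165)&(abs(l[:,1])<.0245); print('vial local',np.round(l[k].mean(0),4),np.round(l[k].min(0),4),np.round(l[k].max(0),4),k.sum(), p['pixels'][s][k].mean(0))
todo(.588,.289,.222,74.3)
E
```

```text
scene0 ((0.6157256960868835, -0.28542977571487427), 0.05693540349602699) [ 0.61725627 -0.28367202  0.0674822 ] 1287
vial local [-0.0121 -0.0085] [-0.0164 -0.0226] [-0.0044  0.0009] 19 [108.21052632 107.57894737 104.94736842]
top0 ((0.6149342656135559, -0.2871483564376831), 0.05572383850812912) [ 0.61487949 -0.28647194  0.06808933] 2104
vial local [ 0.0005 -0.0021] [-0.0114 -0.0141] [0.0164 0.0086] 97 [105.63917526 102.40206186 100.3814433 ]
t 0.8 pos [ 0.2721 -0.6178  0.2226] rot [-1.800e+02 -1.000e-02 -6.623e+01] grip 1.001 F [ 0.27 -0.41  0.17] q [ 1.13  0.47 -0.05  1.53  0.02  1.14 -0.08]
 shift tool mm (now axes) [-7.025e+02 -6.546e+02  5.000e-01]  turn [ 2.0000e-04 -1.0000e-04 -2.4528e+00]  shift in target axes [9.584e+02 5.880e+01 6.000e-01]
```

Request:
send_rows --series '[[[0,0,0],[-28,-26.2,0],1],[[0,0,0],[-28,-26.2,0],1],[[0,0,0],[-28,-26.2,0],1],[[0,0,0],[-28,-26.2,0],1],[[0,0,0],[-28,-26.2,0],1],[[0,0,0],[-28,-26.2,0],1],[[0,0,0],[-28,-26.2,0],1],[[0,0,0],[-28,-26.2,0],1],[[0,0,0],[-28,-26.2,0],1],[[0,0,0],[-28,-26.2,0],1],[[0,0,0],[-28,-26.2,0],1],[[0,0,0],[-28,-26.2,0],1],[[0,0,0],[-28,-26.2,0],1],[[0,0,0],[-28,-26.2,0],1],[[0,0,0],[-28,-26.2,0],1],[[0,0,0],[-28,-26.2,0],1],[[0,0,0],[-28,-26.2,0],1],[[0,0,0],[-28,-26.2,0],1],[[0,0,0],[-28,-26.2,0],1],[[0,0,0],[-28,-26.2,0],1]]'

```text
time: 2.47
eef_pos: [0.5264, 0.1076, 0.2229]
tool_rot: [-3.141, -0.001, -1.156]
contact_force: [-0.1, -0.1, -0.0]
grip_width: 1.001
```

Request:
send_rows --series '[[[0,0,0],[-28,-26.2,0],1],[[0,0,0],[-28,-26.2,0],1],[[0,0,0],[-28,-26.2,0],1],[[0,0,0],[-28,-26.2,0],1],[[0,0,0],[-28,-26.2,0],1]]'

```text
time: 2.88
eef_pos: [0.59, 0.2885, 0.2226]
tool_rot: [-3.141, -0.0, -1.156]
contact_force: [0.6, -0.4, -0.1]
grip_width: 1.0
```

Request:
send_rows --series '[[[0,0,-0.123],[0,0,0],1],[[0,0,-0.123],[0,0,0],1],[[0,0,-0.123],[0,0,0],1],[[0,0,-0.123],[0,0,0],1],[[0,0,-0.123],[0,0,0],1],[[0,0,-0.123],[0,0,0],1],[[0,0,-0.123],[0,0,0],1],[[0,0,-0.123],[0,0,0],1],[[0,0,-0.123],[0,0,0],1],[[0,0,-0.123],[0,0,0],1],[[0,0,-0.123],[0,0,0],1],[[0,0,-0.123],[0,0,0],1],[[0,0,-0.123],[0,0,0],1],[[0,0,-0.123],[0,0,0],1],[[0,0,-0.123],[0,0,0],1],[[0,0,-0.123],[0,0,0],1],[[0,0,-0.123],[0,0,0],1],[[0,0,-0.123],[0,0,0],1],[[0,0,-0.123],[0,0,0],1],[[0,0,-0.116],[0,0,0],1]]'

```text
time: 4.55
eef_pos: [0.5897, 0.2865, 0.2225]
tool_rot: [3.141, 0.0, 1.302]
contact_force: [-0.4, 0.5, -0.3]
grip_width: 1.003
```

```bash
python3 - <<'E'
from h import *
todo(.588,.289,.109,74.3)
E
```

```text
t 4.55 pos [0.5897 0.2865 0.2225] rot [1.7998e+02 1.0000e-02 7.4620e+01] grip 1.003 F [-0.41  0.47 -0.31] q [ 0.15  0.66 -1.06  1.54  0.59  1.29  0.32]
 shift tool mm (now axes) [  1.9  -2.3 113.5]  turn [0.0003 0.0002 0.0055]  shift in target axes [  1.9  -2.3 113.5]
```

Request:
send_rows --series '[[[0,0,0.005],[2,-2,10],1],[[0,0,0],[0,0,15],1],[[0,0,0],[0,0,15],1],[[0,0,0],[0,0,15],1],[[0,0,0],[0,0,5],1],[[0,0,0],[0,0,0],1],[[0,0,0],[0,0,0],1]]'

```text
time: 5.13
eef_pos: [0.5879, 0.2894, 0.1621]
tool_rot: [-3.141, 0.0, 1.292]
contact_force: [-0.1, 0.2, 0.2]
grip_width: 1.0
```

```bash
python3 - <<'E'
from h import *
todo(.588,.289,.109,74.3)
p=shot('scene','s1'); q=shot('top','t1')
a=p['pixels'][270:410,310:480,::-1];b=q['pixels'][170:310,130:300,::-1]
cv2.imwrite('pics/c1.png',np.hstack([cv2.resize(i,(400,330),interpolation=cv2.INTER_CUBIC) for i in(a,b)]))
E
```

```text
t 5.13 pos [0.5879 0.2894 0.1621] rot [-1.7997e+02  2.0000e-02  7.4010e+01] grip 1.0 F [-0.06  0.2   0.21] q [ 0.13  0.71 -1.02  1.61  0.64  1.19  0.26]
 shift tool mm (now axes) [-0.3  0.2 53.1]  turn [-0.0005  0.0004 -0.0051]  shift in target axes [-0.3  0.2 53.1]
```

View pics/c1.png

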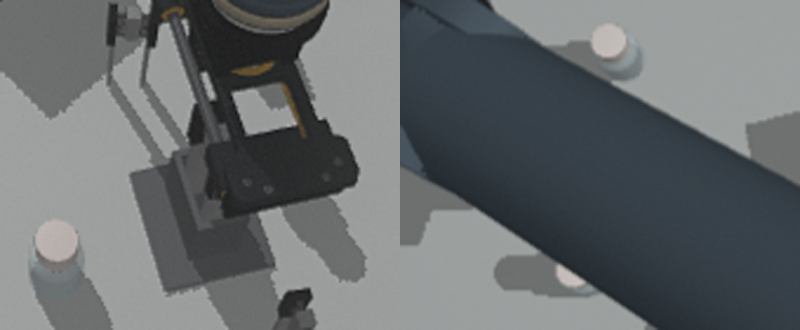

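```bash
python3 - <<'E'
from h import *
p=dict(np.load('s1.npz')); W=world(p)
c=np.array([.588,.289]);a=np.radians(74.1);u=np.array([np.cos(a),np.sin(a)]);v=np.array([np.sin(a),-np.cos(a)])
d=W[...,:2]-c; L=np.stack([d@u,d@v],-1)*1000
near=(np.hypot(d[...,0],d[...,1])<.13)
for z0 in np.arange(.08,.30,.02):
    s=near&(W[...,2]>z0)&(W[...,2]<z0+.02)&(abs(L[...,0])<100)
    if s.sum()>5: print(round(z0,2),s.sum(),'u',np.round(np.percentile(L[s][:,0],[1,99])),'v',np.round(np.percentile(L[s][:,1],[1,99])))
cv2.imwrite('pics/c2.png',cv2.resize(p['pixels'][230:400,320:520,::-1],None,fx=4,fy=4,interpolation=cv2.INTER_CUBIC)[:600,:800])
E
```

```text
0.08 42 u [-19.  22.] v [-1. 10.]
0.1 66 u [-25.  27.] v [ 2. 12.]
0.12 56 u [-25.  26.] v [-9. 11.]
0.14 82 u [-25.   6.] v [-6. 12.]
0.16 15 u [-45. -43.] v [-2.  6.]
0.18 20 u [-52. -43.] v [ 4. 11.]
0.2 19 u [-56. -43.] v [ 9. 11.]
0.22 98 u [-82.  87.] v [-34.  38.]
0.24 975 u [-83.  93.] v [-36.  38.]
0.26 2496 u [-93.  95.] v [-35.  37.]
0.28 215 u [-45.  18.] v [-25.  25.]
```

View pics/c2.png

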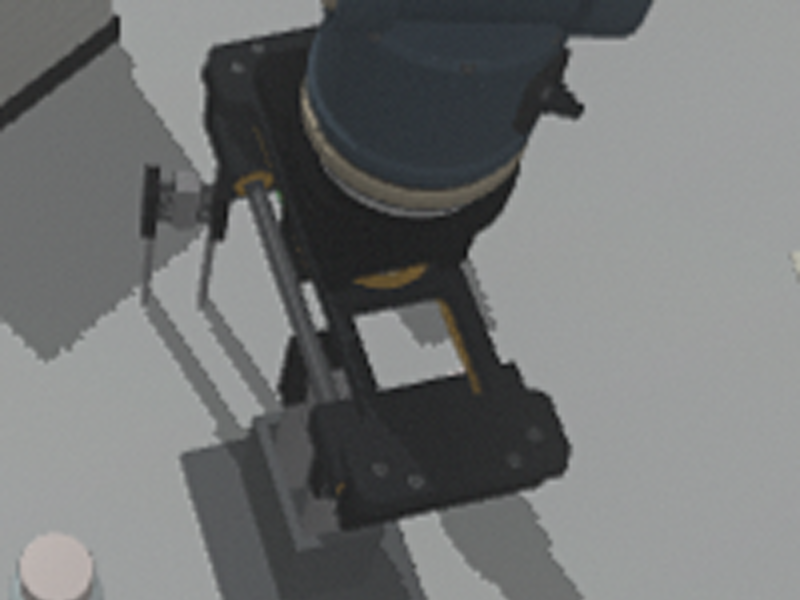

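Aligned: the body is centred over the tongs and the grips sit between the fingers. Lowering, then closing gently.

Request:
send_rows --series '[[[0,0,-0.004],[0,0,8],1],[[0,0,0],[0,0,10],1],[[0,0,0],[0,0,10],1],[[0,0,0],[0,0,10],1],[[0,0,0],[0,0,10],1],[[0,0,0],[0,0,5],1],[[0,0,0],[0,0,0],1]]'

```text
time: 5.82
eef_pos: [0.5873, 0.2886, 0.1075]
tool_rot: [-3.14, 0.002, 1.296]
contact_force: [-0.1, 0.7, -0.1]
grip_width: 0.998
```

Request:
send_rows --series '[[[0,0,0],[0,0,0],0.5],[[0,0,0],[0,0,0],0.5],[[0,0,0],[0,0,0],0.5],[[0,0,0],[0,0,0],0.5],[[0,0,0],[0,0,0],0.5],[[0,0,0],[0,0,0],0.5],[[0,0,0],[0,0,0],0.5],[[0,0,0],[0,0,0],0.5]]' --squeeze 4.5

```text
time: 6.48
eef_pos: [0.5882, 0.2893, 0.1098]
tool_rot: [3.141, -0.0, 1.296]
contact_force: [0.3, 0.7, 1.4]
grip_width: 0.595
```

```bash
python3 - <<'E'
from h import *
todo(.588,.289,.109,74.3)
E
```

```text
t 6.48 pos [0.5882 0.2893 0.1098] rot [ 1.7997e+02 -1.0000e-02  7.4250e+01] grip 0.595 F [0.32 0.72 1.38] q [ 0.11  0.76 -0.99  1.65  0.7   1.12  0.23]
 shift tool mm (now axes) [-0.4 -0.1  0.8]  turn [ 0.0004 -0.0001 -0.0008]  shift in target axes [-0.4 -0.1  0.8]
```

Request:
send_rows --series '[[[0,0,0],[0,0,-4],0.4],[[0,0,0],[0,0,-6],0.4],[[0,0,0],[0,0,-10],0.4],[[0,0,0],[0,0,-10],0.4],[[0,0,0],[0,0,-10],0.4],[[0,0,0],[0,0,-10],0.4],[[0,0,0],[0,0,-10],0.4],[[0,0,0],[0,0,-15],0.4],[[0,0,0],[0,0,-15],0.4],[[0,0,0],[0,0,-15],0.4],[[0,0,0],[0,0,-15],0.4],[[0,0,0],[0,0,-15],0.4],[[0,0,0],[0,0,-15],0.4],[[0,0,0],[0,0,-10],0.4],[[0,0,0],[0,0,-6],0.4],[[0,0,0],[0,0,-4],0.4],[[0,0,0],[0,0,0],0.4],[[0,0,0],[0,0,0],0.4]]'

```text
time: 7.98
eef_pos: [0.5879, 0.2891, 0.279]
tool_rot: [-3.141, 0.001, 1.296]
contact_force: [0.5, -1.0, -1.7]
grip_width: 0.593
```

```bash
python3 - <<'E'
from h import *
todo(.591,-.007,.279,103.3)
p=shot('scene','s2')
cv2.imwrite('pics/c3.png',cv2.resize(p['pixels'][200:400,300:540,::-1],None,fx=3,fy=3,interpolation=cv2.INTER_CUBIC))
E
```

```text
t 7.98 pos [0.5879 0.2891 0.279 ] rot [-1.7997e+02  4.0000e-02  7.4260e+01] grip 0.593 F [ 0.53 -0.97 -1.69] q [ 0.16  0.62 -1.09  1.47  0.55  1.38  0.34]
 shift tool mm (now axes) [-2.841e+02  8.330e+01  2.000e-01]  turn [-0.0007  0.0006 -0.5069]  shift in target axes [-288.9  -65.1    0. ]
```

View pics/c3.png

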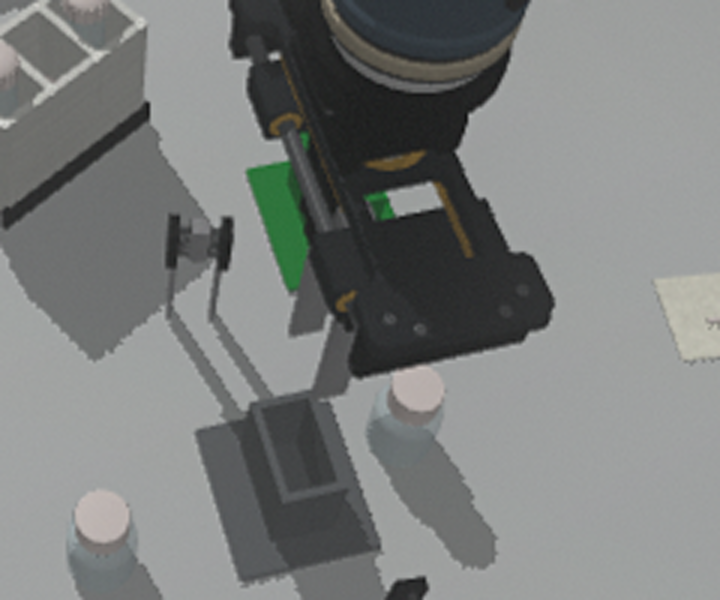

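Request:
send_rows --series '[[[0,0,0],[-8.1,2.3,0],0.4],[[0,0,0],[-14,4,0],0.4],[[0,0,0],[-20,6,0],0.4],[[0,0,0],[-20,6,0],0.4],[[0,0,0],[-20,6,0],0.4],[[0,0,0],[-20,6,0],0.4],[[0,0,0],[-20,6,0],0.4],[[0,0,0],[-20,6,0],0.4],[[0,0,0],[-20,6,0],0.4],[[0,0,0],[-20,6,0],0.4],[[0,0,0],[-20,6,0],0.4],[[0,0,0],[-20,6,0],0.4],[[0,0,0],[-20,6,0],0.4],[[0,0,0],[-20,6,0],0.4],[[0,0,0],[-14,4,0],0.4],[[0,0,0],[-8,1,0],0.4]]'

```text
time: 9.37
eef_pos: [0.591, -0.0104, 0.2786]
tool_rot: [-3.141, 0.002, 1.292]
contact_force: [0.6, 0.7, -1.2]
grip_width: 0.593
```

Request:
send_rows --series '[[[0,0,-0.03],[0,0,0],0.4],[[0,0,-0.06],[0,0,0],0.4],[[0,0,-0.07],[0,0,0],0.4],[[0,0,-0.07],[0,0,0],0.4],[[0,0,-0.07],[0,0,0],0.4],[[0,0,-0.07],[0,0,0],0.4],[[0,0,-0.06],[0,0,0],0.4],[[0,0,-0.05],[0,0,0],0.4],[[0,0,-0.027],[0,0,0],0.4],[[0,0,0],[0,0,0],0.4],[[0,0,0],[0,0,0],0.4]]'

```text
time: 10.28
eef_pos: [0.5909, -0.0066, 0.2794]
tool_rot: [-3.141, -0.0, 1.802]
contact_force: [-0.3, 0.2, -2.0]
grip_width: 0.592
```

```bash
python3 - <<'E'
from h import *
todo(.591,-.007,.279,103.3)
p=shot('scene','s3');q=shot('top','t3')
cv2.imwrite('pics/c4.png',cv2.resize(p['pixels'][110:310,220:460,::-1],None,fx=3,fy=3,interpolation=cv2.INTER_CUBIC))
W=world(q); 
def rect(W,n,z0,z1,b):
    s=(W[...,0]>b[0])&(W[...,0]<b[1])&(W[...,1]>b[2])&(W[...,1]<b[3])&(W[...,2]>z0)&(W[...,2]<z1)
    if s.sum()>5: r=cv2.minAreaRect(W[s][:,:2].astype(np.float32)); print(n,s.sum(),np.round(r[0],4),np.round(r[1],4),round(r[2],1))
for W,n in((world(p),'scene'),(W,'top')):
    rect(W,n+' rim',.066,.074,(.54,.65,.24,.35))
E
```

```text
t 10.28 pos [ 0.5909 -0.0066  0.2794] rot [-1.7998e+02 -1.0000e-02  1.0327e+02] grip 0.592 F [-0.33  0.25 -1.96] q [ 0.79  0.6  -1.28  1.62  0.58  1.37  1.24]
 shift tool mm (now axes) [-0.4  0.   0.4]  turn [-0.0003 -0.0001 -0.0005]  shift in target axes [-0.4  0.   0.4]
scene rim 358 [0.5867 0.2922] [0.0651 0.0409] 74.1
top rim 236 [0.5857 0.2915] [0.0643 0.0402] 74.0
```

View pics/c4.png

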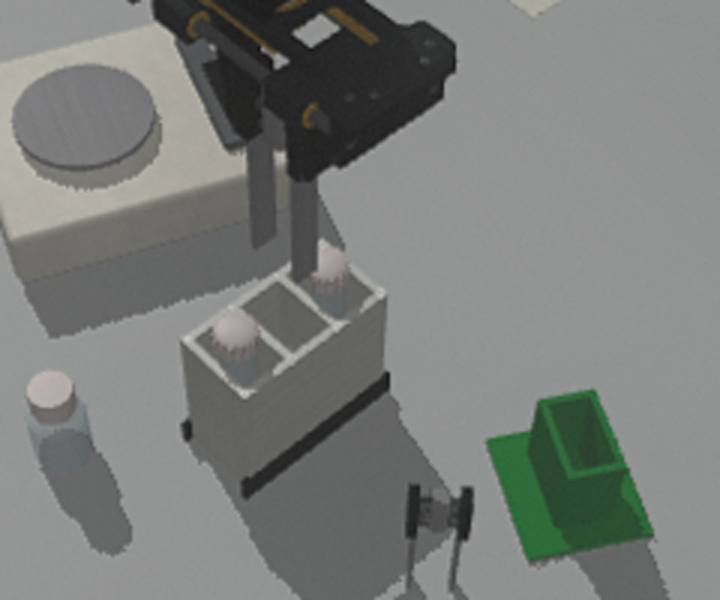

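Tongs are held over the carrier with both blades in view. I'll measure the blade positions relative to the middle pocket, using the same camera for both.

```bash
python3 - <<'E'
from h import *
p=dict(np.load('s3.npz')); W=world(p)
s=(abs(W[...,0]-.591)<.1)&(abs(W[...,1]+.007)<.08)&(W[...,2]>.112)&(W[...,2]<.118)
r=cv2.minAreaRect(W[s][:,:2].astype(np.float32)); print(s.sum(),r)
a=np.radians(13.3); c=np.array(r[0]); 
c0=np.array([.5914,-.0071])
d=W[...,:2]-c0; L=np.stack([d@[np.cos(a),np.sin(a)],d@[-np.sin(a),np.cos(a)]],-1)*1000
for z0 in np.arange(.165,.27,.02):
    k=(abs(L[...,0])<30)&(abs(L[...,1])<40)&(W[...,2]>z0)&(W[...,2]<z0+.02)
    for nm,kk in(('-y',k&(L[...,1]<0)),('+y',k&(L[...,1]>0))):
        if kk.sum()>5: print(round(z0,3),nm,kk.sum(),'x',np.round(np.percentile(L[kk][:,0],[2,98]),1),'y',np.round(np.percentile(L[kk][:,1],[2,50,98]),1))
k=(abs(L[...,0])<30)&(abs(L[...,1])<40)&(W[...,2]>.15);print(np.sort(W[k][:,2])[:5])
# vial cap in top view local
for n in('top0','scene0'):
    p=dict(np.load(n+'.npz')); cv2.imwrite(f'pics/{n}c.png',cv2.resize(p['pixels'][190:290,290:400,::-1],None,fx=5,fy=5,interpolation=cv2.INTER_CUBIC))
E
```

```text
589 ((0.5917336344718933, -0.006896179169416428), (0.1272864192724228, 0.06704438477754593), 13.334649085998535)
0.165 -y 28 x [-8.1  9.2] y [-20.2 -16.9 -15. ]
0.165 +y 29 x [-8.9  9.4] y [18.  21.2 21.9]
0.185 -y 68 x [-8.9  9.5] y [-20.9 -17.2 -15.4]
0.185 +y 64 x [-8.8  9.7] y [18.6 21.3 23.5]
0.205 -y 67 x [-9. 10.] y [-19.8 -17.1 -15.3]
0.205 +y 68 x [-9.7  9.1] y [18.5 20.9 22.3]
0.225 -y 69 x [-8.6  9.3] y [-21.3 -17.  -15.6]
0.225 +y 64 x [-9.4  8.8] y [18.6 20.9 22.6]
0.245 -y 66 x [-7.5  9.8] y [-19.7 -17.2 -15.6]
0.245 +y 68 x [-9.   9.6] y [18.1 20.6 22.7]
0.265 -y 71 x [-0.5 11.5] y [-33.5 -17.3  -2.4]
0.265 +y 60 x [-4.4 11.4] y [ 1.7 24.1 35.2]
[0.17267316 0.17386467 0.17526352 0.17529331 0.17560075]
```

View pics/top0c.png

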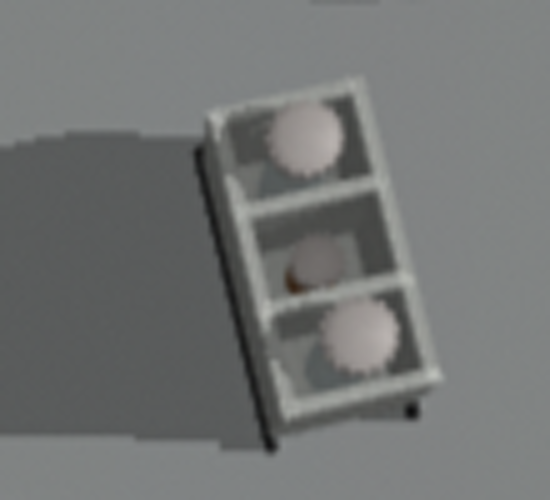

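Blades are centred on the pocket: outer face at +21 mm, inner face at −17 mm, x within ±9 mm. Going in, with a 1.5 mm shift towards the vial.

Request:
send_rows --series '[[[0,0,0],[-1.5,0,6],0.4],[[0,0,0],[0,0,10],0.4],[[0,0,0],[0,0,10],0.4],[[0,0,0],[0,0,10],0.4],[[0,0,0],[0,0,6],0.4],[[0,0,0],[0,0,6],0.4],[[0,0,0],[0,0,6],0.4],[[0,0,0],[0,0,6],0.4],[[0,0,0],[0,0,6],0.4],[[0,0,0],[0,0,6],0.4],[[0,0,0],[0,0,6],0.4],[[0,0,0],[0,0,6],0.4],[[0,0,0],[0,0,6],0.4]]'

```text
time: 11.47
eef_pos: [0.5915, -0.0082, 0.189]
tool_rot: [3.141, 0.0, 1.803]
contact_force: [-0.4, -0.2, -1.9]
grip_width: 0.59
```

```bash
python3 - <<'E'
from h import *
todo(.591,-.007,.127,103.3)
p=shot('scene','s4');q=shot('top','t4')
cv2.imwrite('pics/c5.png',np.hstack([cv2.resize(i,(400,400),interpolation=cv2.INTER_CUBIC) for i in (p['pixels'][160:290,250:380,::-1],q['pixels'][170:300,290:420,::-1])]))
E
```

```text
t 11.47 pos [ 0.5915 -0.0082  0.189 ] rot [1.7999e+02 1.0000e-02 1.0330e+02] grip 0.59 F [-0.36 -0.2  -1.9 ] q [ 0.76  0.67 -1.21  1.73  0.67  1.22  1.17]
 shift tool mm (now axes) [ 1.3 -0.2 62. ]  turn [0.0002 0.0001 0.0001]  shift in target axes [ 1.3 -0.2 62. ]
```

View pics/c5.png

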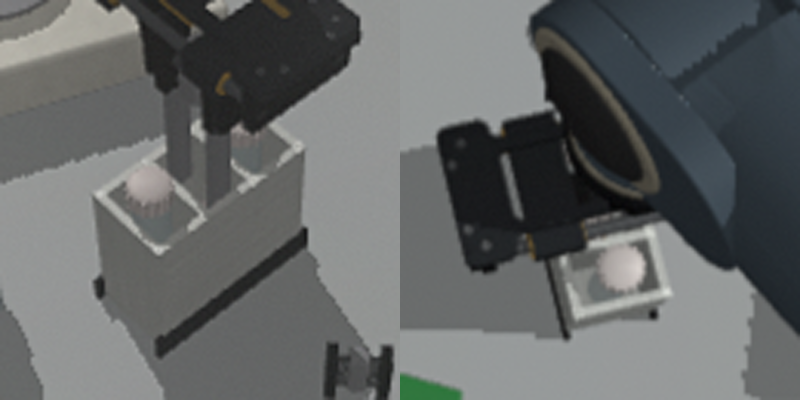

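Request:
send_rows --series '[[[0,0,0],[0,0,5],0.4],[[0,0,0],[0,0,5],0.4],[[0,0,0],[0,0,5],0.4],[[0,0,0],[0,0,5],0.4],[[0,0,0],[0,0,5],0.4],[[0,0,0],[0,0,5],0.4]]'

```text
time: 12.07
eef_pos: [0.5914, -0.0082, 0.159]
tool_rot: [-3.142, 0.0, 1.803]
contact_force: [0.8, -0.1, -0.8]
grip_width: 0.589
```

Request:
send_rows --series '[[[0,0,0],[0,0,5],0.4],[[0,0,0],[0,0,5],0.4],[[0,0,0],[0,0,5],0.4],[[0,0,0],[0,0,5],0.4],[[0,0,0],[0,0,5],0.4],[[0,0,0],[0,0,5],0.4],[[0,0,0],[0,0,2],0.4],[[0,0,0],[0,0,0],0.4]]'

```text
time: 12.73
eef_pos: [0.5912, -0.0083, 0.1269]
tool_rot: [-3.141, -0.0, 1.803]
contact_force: [0.5, -0.7, -1.7]
grip_width: 0.593
```

Depth reached with no contact force. Now the firm squeeze at 25 N.

Request:
send_rows --series '[[[0,0,0],[0,0,0],0.3],[[0,0,0],[0,0,0],0.3],[[0,0,0],[0,0,0],0.3],[[0,0,0],[0,0,0],0.3],[[0,0,0],[0,0,0],0.3],[[0,0,0],[0,0,0],0.3],[[0,0,0],[0,0,0],0.3],[[0,0,0],[0,0,0],0.3],[[0,0,0],[0,0,0],0.3],[[0,0,0],[0,0,0],0.3]]' --squeeze 25

```text
time: 13.57
eef_pos: [0.5915, -0.0082, 0.1277]
tool_rot: [3.141, 0.0, 1.803]
contact_force: [-0.3, -0.6, -0.8]
grip_width: 0.442
```

Request:
send_rows --series '[[[0,0,0],[0,0,-4],0.3],[[0,0,0],[0,0,-6],0.3],[[0,0,0],[0,0,-8],0.3],[[0,0,0],[0,0,-8],0.3],[[0,0,0],[0,0,-8],0.3],[[0,0,0],[0,0,-8],0.3],[[0,0,0],[0,0,-8],0.3],[[0,0,0],[0,0,-8],0.3],[[0,0,0],[0,0,-8],0.3],[[0,0,0],[0,0,-8],0.3],[[0,0,0],[0,0,-8],0.3],[[0,0,0],[0,0,-8],0.3],[[0,0,0],[0,0,-8],0.3],[[0,0,0],[0,0,-8],0.3],[[0,0,0],[0,0,-8],0.3],[[0,0,0],[0,0,-8],0.3],[[0,0,0],[0,0,-8],0.3],[[0,0,0],[0,0,-4],0.3],[[0,0,0],[0,0,0],0.3]]'

```text
time: 15.15
eef_pos: [0.5919, -0.0079, 0.2628]
tool_rot: [3.14, 0.0, 1.803]
contact_force: [-0.1, 0.2, -1.4]
grip_width: 0.441
```

```bash
python3 - <<'E'
from h import *
todo(.591,-.007,.28,103.3)
p=shot('scene','s5');q=shot('top','t5')
cv2.imwrite('pics/c6.png',cv2.resize(p['pixels'][130:280,240:420,::-1],(720,600),interpolation=cv2.INTER_CUBIC))
E
```

```text
t 15.15 pos [ 0.5919 -0.0079  0.2628] rot [1.799e+02 2.000e-02 1.033e+02] grip 0.441 F [-0.05  0.17 -1.39] q [ 0.79  0.61 -1.27  1.64  0.6   1.34  1.23]
 shift tool mm (now axes) [  1.1  -0.7 -17.2]  turn [0.0018 0.0004 0.0001]  shift in target axes [  1.1  -0.7 -17.2]
```

View pics/c6.png

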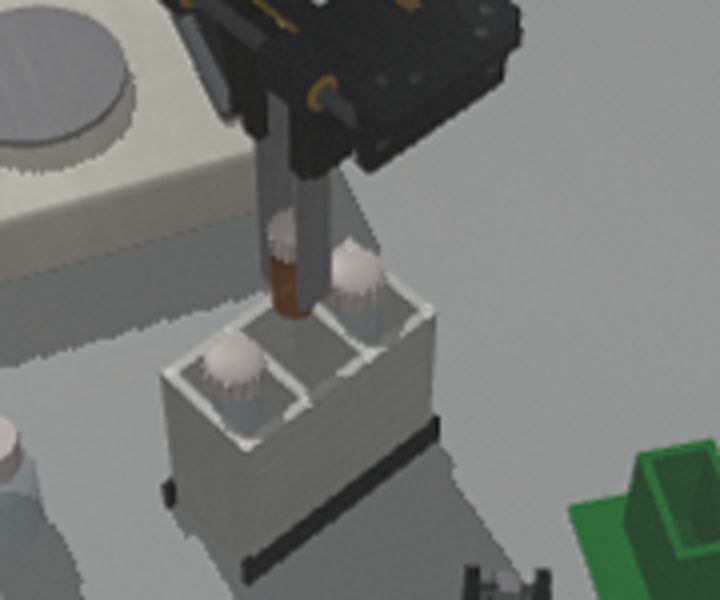

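Vial is gripped between the blades and clear of the carrier. By the TCP its underside is at about 0.145. Raising, turning and carrying it to the pan.

Request:
send_rows --series '[[[0,0,0],[0,0,-10],0.3],[[0,0,0],[0,0,-10],0.3],[[0,0,0.03],[0,0,0],0.3],[[0,0,0.06],[0,0,0],0.3],[[0,0,0.07],[0,0,0],0.3],[[0,0,0.07],[0,0,0],0.3],[[0,0,0.07],[0,0,0],0.3],[[0,0,0.07],[0,0,0],0.3],[[0,0,0.07],[0,0,0],0.3],[[0,0,0.07],[0,0,0],0.3],[[0,0,0.05],[0,0,0],0.3],[[0,0,0.02],[0,0,0],0.3],[[0,0,0],[0,0,0],0.3]]'

```text
time: 16.33
eef_pos: [0.5917, -0.0079, 0.2824]
tool_rot: [3.141, -0.0, 1.224]
contact_force: [-0.2, -0.0, -1.6]
grip_width: 0.445
```

```bash
python3 - <<'E'
from h import *
todo(.615,-.2865,.282,70.1)
E
```

```text
t 16.33 pos [ 0.5917 -0.0079  0.2824] rot [ 1.7994e+02 -1.0000e-02  7.0100e+01] grip 0.445 F [-0.25 -0.01 -1.6 ] q [ 0.73  0.51 -1.14  1.62  0.48  1.32  0.75]
 shift tool mm (now axes) [-254.   116.8    0.5]  turn [ 0.0011 -0.0001  0.    ]  shift in target axes [-254.   116.8    0.4]
```

Request:
send_rows --series '[[[0,0,0],[-7,3,0],0.3],[[0,0,0],[-13,6,0],0.3],[[0,0,0],[-17,8,0],0.3],[[0,0,0],[-18,8.3,0],0.3],[[0,0,0],[-18,8.3,0],0.3],[[0,0,0],[-18,8.3,0],0.3],[[0,0,0],[-18,8.3,0],0.3],[[0,0,0],[-18,8.3,0],0.3],[[0,0,0],[-18,8.3,0],0.3],[[0,0,0],[-18,8.3,0],0.3],[[0,0,0],[-18,8.3,0],0.3],[[0,0,0],[-18,8.3,0],0.3],[[0,0,0],[-18,8.3,0],0.3],[[0,0,0],[-17,8,0],0.3],[[0,0,0],[-13,6,0],0.3],[[0,0,0],[-7,3,0],0.3],[[0,0,0],[0,0,0],0.3],[[0,0,0],[0,0,0],0.3]]'

```text
time: 17.83
eef_pos: [0.6147, -0.2866, 0.2813]
tool_rot: [-3.141, -0.001, 1.223]
contact_force: [-0.2, -0.1, -1.3]
grip_width: 0.444
```

```bash
python3 - <<'E'
from h import *
todo(.615,-.2865,.1855,70.1)
p=shot('scene','s6');q=shot('top','t6')
cv2.imwrite('pics/c7.png',cv2.resize(p['pixels'][60:220,180:372,::-1],(720,600),interpolation=cv2.INTER_CUBIC))
for im,n in((p,'scene'),(q,'top')):
    W=world(im); 
    for d in manip.masks_of(im,'vial'):
        m=d['mask']&(W[...,2]>.1)
        if m.sum()>3: print(n,d['confidence'],d['position'],m.sum(),np.round(np.nanpercentile(W[m],[1,50,99],axis=0),3).tolist())
W=world(p); P=p['pixels'].astype(int); am=(P[...,0]>P[...,2]*1.8)&(W[...,2]>.1)&(abs(W[...,0]-.615)<.06)&(abs(W[...,1]+.2865)<.06)
print('amber',am.sum(), np.round(np.percentile(W[am],[1,50,99],axis=0),3).tolist())
E
```

```text
t 17.83 pos [ 0.6147 -0.2866  0.2813] rot [-1.7996e+02 -6.0000e-02  7.0080e+01] grip 0.444 F [-0.21 -0.1  -1.31] q [ 1.02  0.65 -1.07  1.41  0.57  1.41  1.17]
 shift tool mm (now axes) [ 0.1  0.3 95.8]  turn [-0.0006 -0.001  -0.0004]  shift in target axes [ 0.2  0.3 95.8]
scene 0.37 [244.6, 116.1] 11 [[0.615, -0.279, 0.163], [0.619, -0.279, 0.168], [0.623, -0.275, 0.172]]
top 0.47 [514.1, 218.6] 155 [[0.604, -0.295, 0.167], [0.608, -0.282, 0.213], [0.617, -0.275, 0.226]]
top 0.32 [523.7, 212.9] 404 [[0.595, -0.3, 0.178], [0.61, -0.287, 0.24], [0.626, -0.262, 0.368]]
amber 49 [[0.574, -0.321, 0.167], [0.618, -0.279, 0.371], [0.642, -0.267, 0.391]]
```

View pics/c7.png

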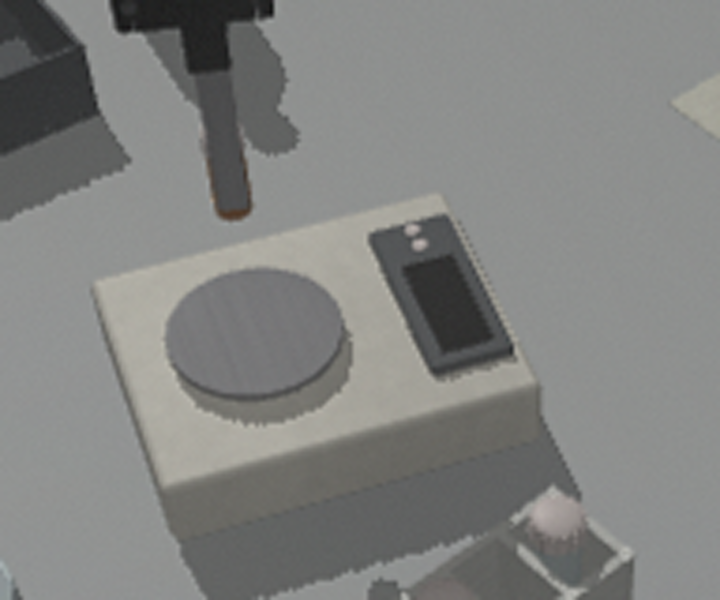

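Vial hangs upright between the blades, underside at about 0.163, which agrees with the estimate. Lowering onto the pan.

Request:
send_rows --series '[[[0,0,0],[0,0,5],0.3],[[0,0,0],[0,0,10],0.3],[[0,0,0],[0,0,10],0.3],[[0,0,0],[0,0,10],0.3],[[0,0,0],[0,0,10],0.3],[[0,0,0],[0,0,10],0.3],[[0,0,0],[0,0,10],0.3],[[0,0,0],[0,0,10],0.3],[[0,0,0],[0,0,6],0.3],[[0,0,0],[0,0,4],0.3],[[0,0,0],[0,0,3],0.3],[[0,0,0],[0,0,2],0.3],[[0,0,0],[0,0,2],0.3],[[0,0,0],[0,0,0],0.3],[[0,0,0],[0,0,0],0.3]]'

```text
time: 19.28
eef_pos: [0.615, -0.2869, 0.1899]
tool_rot: [3.141, 0.0, 1.223]
contact_force: [-0.0, -0.6, -2.2]
grip_width: 0.444
```

```bash
python3 - <<'E'
from h import *
todo(.615,-.2865,.1855,70.1)
p=shot('scene','s7')
cv2.imwrite('pics/c8.png',cv2.resize(p['pixels'][90:210,190:334,::-1],(720,600),interpolation=cv2.INTER_CUBIC))
E
```

```text
t 19.28 pos [ 0.615  -0.2869  0.1899] rot [179.97   0.    70.07] grip 0.444 F [-0.05 -0.61 -2.19] q [ 1.01  0.72 -1.03  1.52  0.64  1.26  1.11]
 shift tool mm (now axes) [ 0.3 -0.2  4.4]  turn [ 0.0006  0.0001 -0.0005]  shift in target axes [ 0.3 -0.2  4.4]
```

View pics/c8.png

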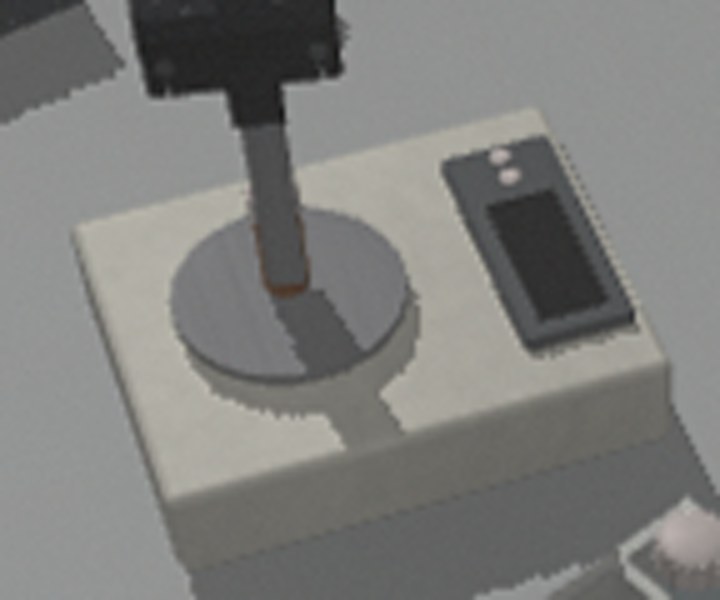

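Near the pan centre with about 4 mm to go. Creeping down until the force changes.

Request:
send_rows --series '[[[0,0,0],[0,0,1],0.3],[[0,0,0],[0,0,1],0.3],[[0,0,0],[0,0,1],0.3],[[0,0,0],[0,0,0],0.3]]'

```text
time: 19.67
eef_pos: [0.6147, -0.2869, 0.1863]
tool_rot: [-3.141, 0.0, 1.223]
contact_force: [-0.0, -0.9, -2.0]
grip_width: 0.44
```

Request:
send_rows --series '[[[0,0,0],[0,0,0.7],0.3],[[0,0,0],[0,0,0],0.3]]'

```text
time: 19.83
eef_pos: [0.6149, -0.2869, 0.1857]
tool_rot: [-3.142, -0.0, 1.223]
contact_force: [0.4, -0.8, -2.6]
grip_width: 0.441
```

Request:
send_rows --series '[[[0,0,0],[0,0,0.7],0.3],[[0,0,0],[0,0,0],0.3]]'

```text
time: 20.0
eef_pos: [0.6151, -0.2869, 0.1857]
tool_rot: [3.141, 0.0, 1.223]
contact_force: [-0.4, -0.3, 1.1]
grip_width: 0.445
```

Contact: Fz rose by about 3.5 N. Easing the squeeze so the spring opens the legs.

Request:
send_rows --series '[[[0,0,0],[0,0,0],0.4],[[0,0,0],[0,0,0],0.4],[[0,0,0],[0,0,0],0.4],[[0,0,0],[0,0,0],0.4]]' --squeeze 10

```text
time: 20.33
eef_pos: [0.6149, -0.2871, 0.1853]
tool_rot: [3.141, 0.0, 1.223]
contact_force: [-0.1, -0.6, 0.5]
grip_width: 0.451
```

Request:
send_rows --series '[[[0,0,0],[0,0,0],0.4],[[0,0,0],[0,0,0],0.4],[[0,0,0],[0,0,0],0.4],[[0,0,0],[0,0,0],0.4],[[0,0,0],[0,0,0],0.4],[[0,0,0],[0,0,0],0.4],[[0,0,0],[0,0,0],0.4],[[0,0,0],[0,0,0],0.4],[[0,0,0],[0,0,0],0.4],[[0,0,0],[0,0,0],0.4]]' --squeeze 4.5

```text
time: 21.17
eef_pos: [0.6149, -0.2868, 0.1852]
tool_rot: [3.141, -0.0, 1.223]
contact_force: [0.9, 0.3, -2.0]
grip_width: 0.595
```

```bash
python3 - <<'E'
from h import *
todo(.615,-.2865,.1855,70.1)
p=shot('scene','s8')
cv2.imwrite('pics/c9.png',cv2.resize(p['pixels'][90:210,190:334,::-1],(720,600),interpolation=cv2.INTER_CUBIC))
E
```

```text
t 21.17 pos [ 0.6149 -0.2868  0.1852] rot [179.99  -0.    70.07] grip 0.595 F [ 0.87  0.28 -2.05] q [ 1.    0.73 -1.03  1.53  0.64  1.26  1.11]
 shift tool mm (now axes) [ 0.4 -0.  -0.3]  turn [ 0.0001 -0.     -0.0005]  shift in target axes [ 0.4 -0.  -0.3]
```

View pics/c9.png

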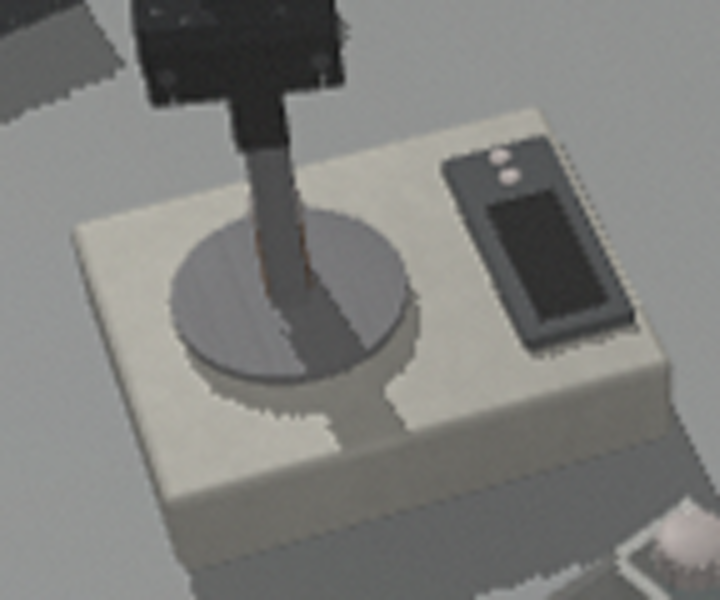

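Legs are open at 0.595, the rest width. Lifting off gently and then checking the vial.

Request:
send_rows --series '[[[0,0,0],[0,0,-2],0.4],[[0,0,0],[0,0,-4],0.4],[[0,0,0],[0,0,-6],0.4],[[0,0,0],[0,0,-8],0.4],[[0,0,0],[0,0,-10],0.4],[[0,0,0],[0,0,-10],0.4],[[0,0,0],[0,0,-10],0.4],[[0,0,0],[0,0,-10],0.4],[[0,0,0],[0,0,-10],0.4],[[0,0,0],[0,0,-10],0.4],[[0,0,0],[0,0,-10],0.4],[[0,0,0],[0,0,-5],0.4],[[0,0,0],[0,0,0],0.4]]'

```text
time: 22.3
eef_pos: [0.6156, -0.2867, 0.2819]
tool_rot: [3.139, -0.0, 1.223]
contact_force: [0.9, 0.3, -0.6]
grip_width: 0.596
```

```bash
python3 - <<'E'
from h import *
todo(.586,.2918,.280,74.1)
p=shot('scene','s9');q=shot('top','t9')
cv2.imwrite('pics/c10.png',cv2.resize(p['pixels'][60:210,170:350,::-1],(720,600),interpolation=cv2.INTER_CUBIC))
W=world(p); s=(abs(W[...,0]-.615)<.06)&(abs(W[...,1]+.2865)<.06)&(W[...,2]>.122)&(W[...,2]<.135); print(s.sum(),np.round(np.percentile(W[s],[2,50,98],axis=0),3).tolist())
E
```

```text
t 22.3 pos [ 0.6156 -0.2867  0.2819] rot [ 1.7986e+02 -1.0000e-02  7.0070e+01] grip 0.596 F [ 0.89  0.28 -0.61] q [ 1.01  0.65 -1.07  1.41  0.57  1.41  1.17]
 shift tool mm (now axes) [ 533.8 -225.     1.4]  turn [ 0.0025 -0.     -0.0703]  shift in target axes [ 548.3 -186.9    1.9]
65 [[0.606, -0.295, 0.123], [0.617, -0.285, 0.126], [0.626, -0.275, 0.13]]
```

View pics/c10.png

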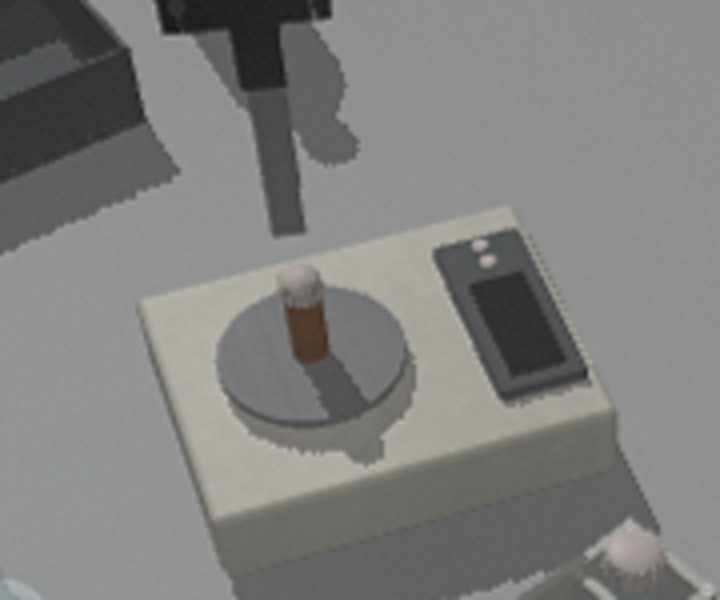

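Vial stands upright at the pan centre with its cap top at 0.128, as expected. Carrying the tongs back.

Request:
send_rows --series '[[[0,0,0],[8,-3.5,0],0.4],[[0,0,0],[16,-6.5,0],0.4],[[0,0,0],[20,-8.5,0],0.4],[[0,0,0],[20,-8.5,0],0.4],[[0,0,0],[20,-8.5,0],0.4],[[0,0,0],[20,-8.5,0],0.4],[[0,0,0],[20,-8.5,0],0.4],[[0,0,0],[20,-8.5,0],0.4],[[0,0,0],[20,-8.5,0],0.4],[[0,0,0],[20,-8.5,0],0.4],[[0,0,0],[20,-8.5,0],0.4],[[0,0,0],[20,-8.5,0],0.4],[[0,0,0],[20,-8.5,0],0.4],[[0,0,0],[20,-8.5,0],0.4]]'

```text
time: 23.57
eef_pos: [0.5982, 0.0025, 0.2798]
tool_rot: [-3.141, 0.0, 1.225]
contact_force: [0.9, 0.4, -1.9]
grip_width: 0.596
```

Request:
send_rows --series '[[[0,0,0],[20,-8.5,0],0.4],[[0,0,0],[20,-8.5,0],0.4],[[0,0,0],[20,-8.5,0],0.4],[[0,0,0],[20,-8.5,0],0.4],[[0,0,0],[20,-8.5,0],0.4],[[0,0,0],[20,-8.5,0],0.4],[[0,0,0],[20,-8.5,0],0.4],[[0,0,0],[20,-8.5,0],0.4],[[0,0,0],[20,-8.5,0],0.4],[[0,0,0],[20,-8.5,0],0.4],[[0,0,0],[20,-8.5,0],0.4],[[0,0,0],[16,-6.5,0],0.4],[[0,0,-0.03],[8,-3.5,0],0.4],[[0,0,-0.03],[4,-2,0],0.4],[[0,0,-0.01],[0,0,0],0.4],[[0,0,0],[0,0,0],0.4]]'

```text
time: 24.9
eef_pos: [0.5847, 0.2679, 0.2798]
tool_rot: [-3.142, 0.001, 1.293]
contact_force: [0.6, -0.3, -0.7]
grip_width: 0.596
```

```bash
python3 - <<'E'
from h import *
todo(.586,.2918,.280,74.1)
E
```

```text
t 24.9 pos [0.5847 0.2679 0.2798] rot [-1.7999e+02  6.0000e-02  7.4100e+01] grip 0.596 F [ 0.56 -0.31 -0.7 ] q [ 0.2   0.6  -1.09  1.5   0.54  1.37  0.37]
 shift tool mm (now axes) [23.3 -5.3 -0.2]  turn [-0.0001  0.0011  0.0001]  shift in target axes [23.3 -5.3 -0.2]
```

Request:
send_rows --series '[[[0,0,0],[5,-1.5,0],0.4],[[0,0,0],[8,-2,0],0.4],[[0,0,0],[7,-2,0],0.4],[[0,0,0],[3,0.5,0],0.4],[[0,0,0],[0,0,0],0.4],[[0,0,0],[0,0,0],0.4]]'

```text
time: 25.4
eef_pos: [0.5862, 0.2924, 0.2801]
tool_rot: [3.142, 0.0, 1.293]
contact_force: [0.3, -0.6, -0.9]
grip_width: 0.595
```

```bash
python3 - <<'E'
from h import *
todo(.5865,.2918,.109,74.1)
p=shot('scene','s10'); W=world(p)
c0=np.array([.5867,.2922]);a=np.radians(74.1-90)
d=W[...,:2]-c0; L=np.stack([d@[np.cos(a),np.sin(a)],d@[-np.sin(a),np.cos(a)]],-1)*1000
for z0 in np.arange(.165,.27,.02):
    k=(abs(L[...,0])<30)&(abs(L[...,1])<40)&(W[...,2]>z0)&(W[...,2]<z0+.02)
    for nm,kk in(('-y',k&(L[...,1]<0)),('+y',k&(L[...,1]>0))):
        if kk.sum()>5: print(round(z0,3),nm,kk.sum(),'x',np.round(np.percentile(L[kk][:,0],[2,98]),1),'y',np.round(np.percentile(L[kk][:,1],[2,50,98]),1))
k=(abs(L[...,0])<30)&(abs(L[...,1])<40)&(W[...,2]>.15);print(np.sort(W[k][:,2])[:5])
s=(abs(W[...,0]-.59)<.05)&(abs(W[...,1]-.29)<.055)&(W[...,2]>.066)&(W[...,2]<.074); r=cv2.minAreaRect(W[s][:,:2].astype(np.float32)); print(r)
cv2.imwrite('pics/c11.png',cv2.resize(p['pixels'][250:410,330:522,::-1],(720,600),interpolation=cv2.INTER_CUBIC))
E
```

```text
t 25.4 pos [0.5862 0.2924 0.2801] rot [1.800e+02 1.000e-02 7.411e+01] grip 0.595 F [ 0.34 -0.58 -0.89] q [ 0.15  0.61 -1.08  1.47  0.54  1.38  0.34]
 shift tool mm (now axes) [ -0.4   0.4 171.1]  turn [0.     0.0002 0.0002]  shift in target axes [ -0.5   0.4 171.1]
0.165 -y 40 x [-8.7  9. ] y [-20.9 -17.5 -16.1]
0.165 +y 40 x [-8.6  8.5] y [16.6 20.5 21.5]
0.185 -y 69 x [-8.7  8.9] y [-20.1 -17.5 -16.3]
0.185 +y 66 x [-9.   8.8] y [17.4 20.5 21.5]
0.205 -y 55 x [-6.2  9. ] y [-20.8 -17.5 -16.3]
0.205 +y 58 x [-5.8  9. ] y [16.7 20.3 21.3]
0.225 -y 42 x [-0.8  9.1] y [-20.8 -17.7 -16.2]
0.225 +y 61 x [-4.9  9.1] y [16.8 20.5 21.5]
0.245 -y 17 x [5. 9.] y [-22.  -18.1 -17.2]
0.245 +y 32 x [-2.9  9.4] y [17.7 20.6 21.4]
0.265 -y 26 x [ 9.1 11.3] y [-33.4 -22.3 -17. ]
0.265 +y 20 x [ 8.4 11.2] y [20.8 25.6 34.2]
[0.17107567 0.17122545 0.17216444 0.17245613 0.17254967]
((0.5866783261299133, 0.2918294370174408), (0.06503211706876755, 0.04063715785741806), 73.95219421386719)
```

View pics/c11.png

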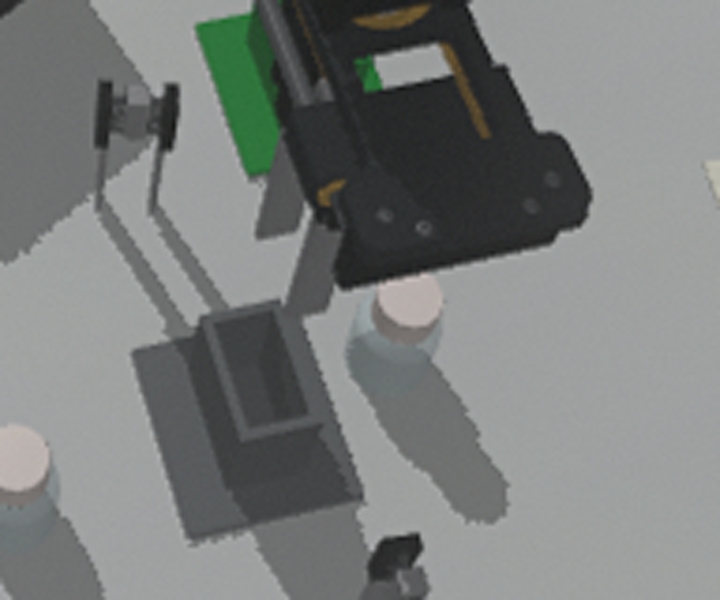

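Tongs are centred over the stand to about 0.5 mm and upright. Lowering.

Request:
send_rows --series '[[[0,0,0],[0,0,6],0.4],[[0,0,0],[0,0,12],0.4],[[0,0,0],[0,0,12],0.4],[[0,0,0],[0,0,12],0.4],[[0,0,0],[0,0,12],0.4],[[0,0,0],[0,0,12],0.4],[[0,0,0],[0,0,10],0.4],[[0,0,0],[0,0,7],0.4],[[0,0,0],[0,0,7],0.4],[[0,0,0],[0,0,7],0.4],[[0,0,0],[0,0,7],0.4],[[0,0,0],[0,0,7],0.4],[[0,0,0],[0,0,7],0.4],[[0,0,0],[0,0,7],0.4],[[0,0,0],[0,0,0],0.4]]'

```text
time: 26.7
eef_pos: [0.5858, 0.2914, 0.1534]
tool_rot: [-3.14, 0.002, 1.293]
contact_force: [0.1, 0.1, -1.7]
grip_width: 0.595
```

Request:
send_rows --series '[[[0,0,0],[0,0,7],0.4],[[0,0,0],[0,0,7],0.4],[[0,0,0],[0,0,7],0.4],[[0,0,0],[0,0,6],0.4],[[0,0,0],[0,0,5],0.4],[[0,0,0],[0,0,4],0.4],[[0,0,0],[0,0,3],0.4],[[0,0,0],[0,0,2],0.4],[[0,0,0],[0,0,0],0.4],[[0,0,0],[0,0,0],0.4]]'

```text
time: 27.53
eef_pos: [0.5864, 0.2922, 0.1143]
tool_rot: [3.141, -0.0, 1.293]
contact_force: [0.3, 0.0, -0.9]
grip_width: 0.594
```

Request:
send_rows --series '[[[0,0,0],[0,0,1.5],0.4],[[0,0,0],[0,0,1.5],0.4],[[0,0,0],[0,0,0],0.4],[[0,0,0],[0,0,0],0.4]]'

```text
time: 27.87
eef_pos: [0.5868, 0.2925, 0.1121]
tool_rot: [3.14, -0.001, 1.293]
contact_force: [-0.8, -1.5, 4.9]
grip_width: 0.592
```

Request:
send_rows --series '[[[0,0,0],[0,0,1],0.4],[[0,0,0],[0,0,0],0.4],[[0,0,0],[0,0,0],0.4]]'

```text
time: 28.12
eef_pos: [0.5868, 0.2924, 0.1112]
tool_rot: [3.14, -0.001, 1.293]
contact_force: [0.4, -0.4, 5.4]
grip_width: 0.596
```

Request:
send_rows --series '[[[0,0,0],[0,0,1],0.4],[[0,0,0],[0,0,0],0.4],[[0,0,0],[0,0,0],0.4]]'

```text
time: 28.37
eef_pos: [0.5869, 0.2924, 0.1102]
tool_rot: [3.14, -0.001, 1.293]
contact_force: [0.6, 0.1, 4.8]
grip_width: 0.593
```

Contact at TCP 0.112, about where the floor should be. Checking the tongs' height before letting go.

```bash
python3 - <<'E'
from h import *
p=shot('scene','s11'); W=world(p)
c0=np.array([.5867,.2922]);a=np.radians(74.1-90)
d=W[...,:2]-c0; L=np.stack([d@[np.cos(a),np.sin(a)],d@[-np.sin(a),np.cos(a)]],-1)*1000
for z0 in np.arange(.075,.17,.01):
    k=(abs(L[...,0])<13)&(abs(L[...,1])<28)&(W[...,2]>z0)&(W[...,2]<z0+.01)
    if k.sum()>3: print(round(z0,3),k.sum(),np.round(np.percentile(L[k],[2,50,98],axis=0),1).tolist())
cv2.imwrite('pics/c12.png',cv2.resize(p['pixels'][250:410,330:522,::-1],(720,600),interpolation=cv2.INTER_CUBIC))
E
```

```text
0.075 5 [[6.0, -20.4], [8.9, -19.1], [9.3, 20.7]]
0.085 5 [[7.1, -20.5], [8.8, -19.1], [9.1, -17.8]]
0.105 4 [[1.5, -18.1], [2.6, -17.0], [3.4, -16.1]]
0.115 4 [[3.6, -17.5], [5.1, -17.3], [6.2, -16.7]]
0.125 14 [[4.1, -18.6], [6.4, -15.9], [8.5, 0.1]]
0.135 19 [[7.5, -25.4], [8.3, -17.0], [11.2, 2.9]]
0.145 27 [[-7.4, -25.0], [-1.0, -1.0], [11.4, 7.7]]
0.155 14 [[-5.9, -0.9], [-3.6, 3.4], [-0.5, 7.9]]
```

View pics/c12.png

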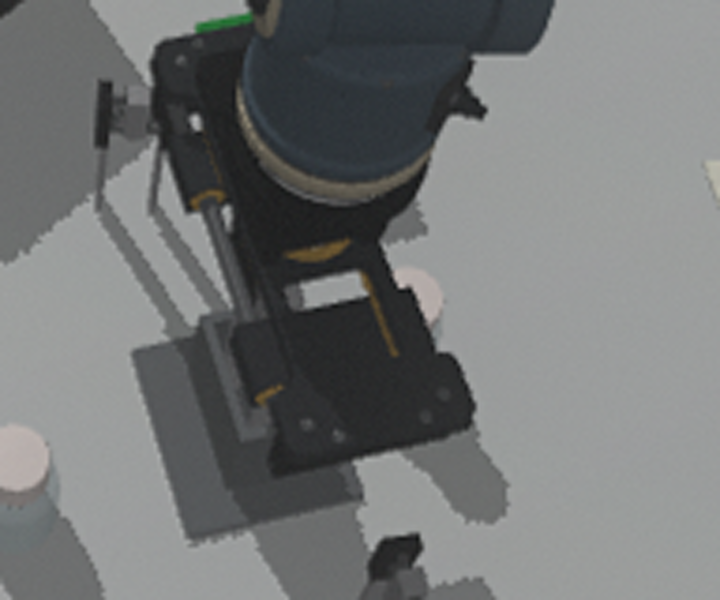

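Seated: the head top is at 0.157, the same as at the start. Opening and backing straight up.

Request:
send_rows --series '[[[0,0,0],[0,0,0],1],[[0,0,0],[0,0,0],1],[[0,0,0],[0,0,0],1],[[0,0,0],[0,0,0],1],[[0,0,0],[0,0,0],1],[[0,0,0],[0,0,0],1],[[0,0,0],[0,0,0],1]]'

```text
time: 29.0
eef_pos: [0.5862, 0.2921, 0.109]
tool_rot: [-3.141, 0.0, 1.293]
contact_force: [-0.8, 0.3, -0.1]
grip_width: 0.977
```

Request:
send_rows --series '[[[0,0,0],[0,0,-4],1],[[0,0,0],[0,0,-8],1],[[0,0,0],[0,0,-12],1],[[0,0,0],[0,0,-12],1],[[0,0,0],[0,0,-12],1],[[0,0,0],[0,0,-15],1],[[0,0,0],[0,0,-15],1],[[0,0,0],[0,0,-15],1],[[0,0,0],[0,0,-15],1],[[0,0,0],[0,0,-15],1],[[0,0,0],[0,0,-10],1],[[0,0,0],[-20,0,0],1],[[0,0,0],[-30,0,0],1],[[0,0,0],[-30,0,0],1],[[0,0,0],[-30,0,0],1],[[0,0,0],[-30,0,0],1],[[0,0,0],[-20,0,0],1],[[0,0,0],[0,0,0],1],[[0,0,0],[0,0,0],1]]'

```text
time: 30.58
eef_pos: [0.5426, 0.1371, 0.2425]
tool_rot: [3.141, 0.0, 1.29]
contact_force: [0.4, 0.5, 0.7]
grip_width: 1.0
```

```bash
python3 - <<'E'
from h import *
todo(.586,.29,.25,74.1)
p=shot('scene','s12'); q=shot('top','t12')
def rect(W,n,z0,z1,b):
    s=(W[...,0]>b[0])&(W[...,0]<b[1])&(W[...,1]>b[2])&(W[...,1]<b[3])&(W[...,2]>z0)&(W[...,2]<z1)
    if s.sum()>5: r=cv2.minAreaRect(W[s][:,:2].astype(np.float32)); print(n,s.sum(),np.round(r[0],4),np.round(r[1],4),round(r[2],1),'zmed',np.median(W[s][:,2]),W[s][:,2].max())
for W,n in((world(p),'scene'),(world(q),'top')):
    rect(W,n+' tongs',.14,.17,(.53,.66,.24,.36)); rect(W,n+' vial',.122,.135,(.57,.66,-.33,-.24))
    rect(W,n+' bottleA',.07,.08,(.47,.54,.26,.34));rect(W,n+' tubes',.125,.15,(.5,.68,-.08,.06));rect(W,n+' bB',.07,.08,(.67,.75,.24,.32));rect(W,n+' bC',.07,.08,(.70,.79,-.1,0))
for n in('scene0','top0'):
    W=world(dict(np.load(n+'.npz')))
    rect(W,n+' bottleA',.07,.08,(.47,.54,.26,.34));rect(W,n+' bB',.07,.08,(.67,.75,.24,.32));rect(W,n+' bC',.07,.08,(.70,.79,-.1,0))
E
```

```text
t 30.58 pos [0.5426 0.1371 0.2425] rot [1.7997e+02 2.0000e-02 7.3940e+01] grip 1.0 F [0.42 0.52 0.66] q [ 0.52  0.5  -1.16  1.74  0.49  1.22  0.52]
 shift tool mm (now axes) [159.   -0.6  -7.5]  turn [ 0.0005  0.0003 -0.0029]  shift in target axes [159.   -0.2  -7.5]
scene tongs 384 [0.587  0.2923] [0.0533 0.0228] 73.9 zmed 0.15236481145858083 0.15909055324083388
scene vial 67 [ 0.6174 -0.2856] [0.0201 0.0229] 53.2 zmed 0.12615805614483944 0.13042546575005765
scene bottleA 243 [0.5063 0.2983] [0.0299 0.0314] 80.3 zmed 0.07506716445956307 0.07886035697727789
scene tubes 382 [ 0.593  -0.0076] [0.1105 0.0312] 14.7 zmed 0.13611408268054687 0.14148681478255087
scene bB 272 [0.7095 0.2759] [0.0315 0.029 ] 59.8 zmed 0.07516110629990996 0.07989991745462532
scene bC 171 [ 0.7434 -0.0568] [0.0311 0.0298] 68.0 zmed 0.07417554316465658 0.07954623871939015
top tongs 78 [0.5889 0.3116] [0.026  0.0165] 23.0 zmed 0.15267871917739034 0.1566222407471085
top vial 110 [ 0.6142 -0.2874] [0.023  0.0206] 30.7 zmed 0.1265811193018111 0.13207515107751522
top bottleA 195 [0.5051 0.2972] [0.0305 0.0306] 62.8 z
[... 209 characters left out ...]
388 0.07862303228100631
top bC 171 [ 0.742  -0.0587] [0.03   0.0304] 88.2 zmed 0.07535925877378502 0.07986447181512557
scene0 bottleA 245 [0.5066 0.2981] [0.0304 0.0312] 76.5 zmed 0.07531749559370737 0.07966006200890752
scene0 bB 274 [0.7096 0.276 ] [0.0324 0.0289] 60.1 zmed 0.07504296562507212 0.07869704310859471
scene0 bC 168 [ 0.7442 -0.0566] [0.0305 0.0304] 55.4 zmed 0.07430348321453317 0.07957241823197914
top0 bottleA 197 [0.5049 0.2968] [0.0311 0.0306] 63.5 zmed 0.07520220855189585 0.07910857522238746
top0 bB 178 [0.7077 0.2748] [0.0308 0.0301] 1.5 zmed 0.07525850712450455 0.07995265679099128
top0 bC 169 [ 0.7424 -0.0586] [0.0303 0.0302] 33.1 zmed 0.07504359118376747 0.0795266575795488
```

View pics/s12.png

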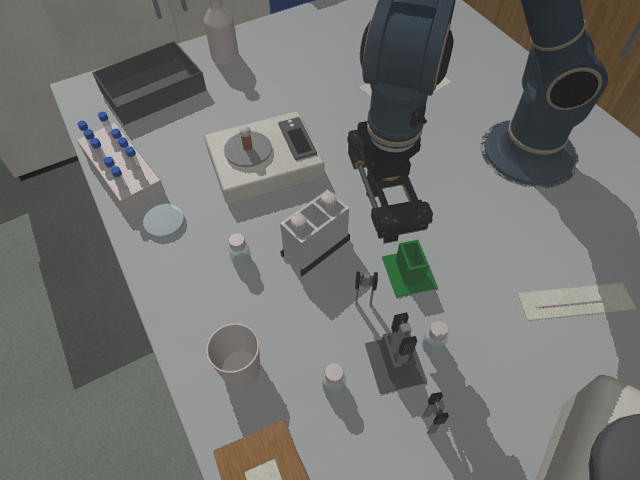

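The picture shows the vial upright on the pan at (247,138), the tongs in the grey stand at (402,340), and nothing else moved. The arm is clear. Handing in.

```bash
python3 -c "
from h import *
print(manip.close_job())"
```

```text
the job is handed in; nothing more can be done
None
```

The job is done and handed in at about 31 s; `close_job` gives no verdict, so what follows rests on my own checks. I took the large tongs from the grey stand and squeezed them onto the vial in the middle pocket at 25 N. I lifted it out, set it down on the pan, released it and put the tongs back in their stand.

**Last checks:**
- **Vial:** it stands upright with its axis about 1–2 mm from the pan centre. Its cap top is at 0.126–0.128 m, as expected for a vial standing on the pan.
- **Tongs:** they are upright in the stand, within about 1 mm of its centre. Their top is at the same height as before, so they are seated on the floor.
- **Tubes and bottles:** the scene camera shows all of them within about 1 mm of where they started. In the top view the arm partly hid bottle_b and the tongs, so those two top-view readings are off and I did not use them.
- **Forces:** the largest reading at the end of any move was about 5 N, when the tongs touched the stand floor.
- **Arm:** it is clear of everything, with the gripper open.

**One disagreement:** with the vial held, the gripper read about 38.5 mm over the grips instead of the stated 40 mm. The vial was held securely all the same.

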